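Open the finishing bay that holds the bowl

ROBOT

A 6-joint arm with a two-finger parallel gripper is mounted at the origin on the work surface. World frame = base frame: x ahead of the robot, y to its left, z up, the work surface at z = 0. Lengths are in m, angles in rad, forces in N, time in s.
With the tool pointing down it reaches from about 0.4 to 0.825 m from the base axis. Payload 7 kg.
Tool frame: the origin (TCP) lies on the centre line of the jaws, within the pads' length; the fingertips stand 14 mm ahead of it and the grasp point (between the pads) lies 5 mm behind it (tips_ahead is the distance from the TCP to the fingertips, in m); x points along the fingers, y is the direction in which the jaws open and shut, and the axes are right-handed (so a half turn about x gives the same grasp; the last joint's range is limited). The gripper opens to 88 mm and grips with 3 to 60 N. Pads are 19 mm wide; open, the fingers measure 130 mm over their backs; the gripper's body (78 mm by 193 mm) begins 47 mm behind the grasp point.
Start: joints at [-0.935, 0.359, 0.012, 0, -1.224, -0.288], TCP at [0.23, -0.635, 0.241] pointing down, gripper open.
Joint ranges: [-3.07, 3.07], [-1.43, 2.12], [-1.02, 1.25], [-3.03, 1.67], [-3.05, -0], [-3.03, 3.03]. Speed limits (rad/s): [2.39, 2.39, 3.01, 3.14, 3.14, 3.14].

INTERFACE

Orientations are given as a unit quaternion [w, x, y, z].
In Python, from station import get_state, grab_frame, job_done, tips_ahead gives the robot as it stands.
- The arm moves only by the shell command python3 -m crank 'ROWS' [OPENING]. ROWS is JSON, a list of rows, each an object of numbers: "dx", "dy", "dz": the shift along the tool's x, y, z in m; "roll": the turn about the tool's x in degrees. A call has 1 to 12 rows; each row shifts and turns the commanded pose from where the row before left it, along the tool's axes as they then stand; what a row does not reach is not made up. A row lasts 1/12 s, in which the tool goes at most 41.7 mm and 7.16 degrees, less where a joint would pass 70% of its speed; a pose out of reach is approached as far as the arm can. A call is refused whole if a number of a shift passes 0.0417 or a number of a turn 7.16, either way. A call with a gripper value outside its range is refused whole. OPENING is the opening in per cent of the stroke, from 0 (shut) to 100 (fully open), set as the call begins (- or left out, the last holds). The fingers move at their own pace and stop on an object; the grip force is fixed at half the most. Time passes only in rows, so rows that do not move let the fingers close. It gives the time, the measured TCP pose, the force and the opening at its end, in the units of the state.
- get_state(): the state, without advancing time (a new reading comes with each control period).
- grab_frame(name): name is "scene" or "side" or "wrist"; returns a dict with "image" (480x640x3 uint8, blue, green, red), "range_z" (480x640 float32, m along the optical axis (not along the pixel's ray), 0 where there is no reading), "fovy" (degrees; the focal length in pixels is half the picture's height over the tangent of half this angle, whatever the lens; pixels are square), "cx", "cy" (the principal point, pixels), "cam_to_world" (4x4, takes a point from camera to world coordinates); the wrist camera has in their place "tool_from_camera" (4x4, takes a point from camera to tool coordinates, whose origin is the TCP and whose axes are the tool frame's). Camera axes: x right, y up, looking along -z (the intrinsics and any distortion apply to the point x, -y, -z); pixel columns grow to the right and rows downward; lengths in m; the calibration is good to about 2 mm. The wrist camera is an equidistant fisheye: a pixel r from the principal point sees the ray r / f radians off the axis. A picture is of the moment at which its call begins: read the wrist's pose just before it.
- job_done(): hands the job in, once; it reports no verdict.
The state is a dict: "time_s": time; "joints": joint angles; "joint_vel": joint speeds; "joint_torque": joint torques, N m; "tcp_pos": TCP position; "ee_rot": TCP orientation; "force": force on the tool from outside, world axes, zero at the start; "ft_torque": the same for the moment, N m; "gripper_width": finger opening in m.
Only numpy, scipy, OpenCV 4.12 (cv2) and the standard library are available. Lean on these libraries where they do the work, as an engineer would, in place of code of your own. Each camera call takes 0.05 s, during which the arm holds its last target.

TASK

The pale wooden bowl in one bay of the finishing station is ready to be taken out. Raise the clear screen in front of the bowl by its yellow ledge until the ledge is level with the red height mark on the middle post, and let go so that it stays there. Leave the other screen as it is and do not shift the bowl.

Things in the scene. Friction and masses are not known exactly. Their poses are not given: they have to be found in the camera images.
- bowl: Pale turned wooden bowl, 130 mm across the rim, 80 mm high, origin at the centre of its underside. It stands on a round plate in one of the two bays, about 195 mm behind the front edge of that bay's ledge and within 15 mm of the ledge's middle sideways. The other bay holds a dark wooden vase
- ledge_left (a point): Middle of the front edge (towards the robot), at mid-thickness, of the yellow ledge at the foot of the left (+y) clear screen. Ledge: flat level plate 220 mm wide along y, 75 mm deep, 10 mm thick; the screen's face is 75 mm behind this point. Axes: x level, away from the robot into the bay; y left along the ledge; z up; turned up to 7 degrees with the station. Free air under the ledge, sill and plinth 65 mm behind its edge
- ledge_right (a point): The same point on the right (-y) screen's ledge, 280 mm from the left one. Each screen (250 mm wide, 105 mm high, green rim) slides only straight up and down, 150 mm at most. Counterbalanced: 2 to 5 N moves it either way, more when fast, and it stays where it is left. Closed, this point is 205 mm above the bench; each screen starts 0 to 20 mm above closed
- mark: Red collar, the height mark, on the square middle post between the screens: 50 mm front to back, 37 mm wide, 10 mm thick; origin at its centre, so a ledge is level with it when the ledge point and this origin are equally high. 285 to 330 mm above the bench. Its front is 55 mm behind the line of the ledges' front edges. The station's posts and header are 0.5 m high, the bay floors 0.12 m
There are look-alikes about, which are no part of the job. Leave any orange or pink look-alike of the bowl alone.

How it is judged:
By the outcome, as a careful person would: the job done as asked, in the order asked, and still so for the second after the job is handed in, with the robot touching nothing.
It also fails if it takes over 34 s, if anything falls off the work surface, if the arm or the gripper's body presses on something with over 40 N, if the wrist force passes 120 N, or if a joint passes its speed limit or range.

## Working session

There is one attempt and no reset: what is moved stays moved. The work goes in short steps, Python scripts to look and compute and a shell command to move; the robot and the scene stay as the last step left them, time stands still between calls to the robot, and variables do not carry over. Pictures are saved under pics/ and viewed, and the job is handed in when it is done.

```bash
ls; mkdir -p pics; cat > h.py <<'E'
import numpy as np,cv2,pickle
from station import *
def save(n):
    f=grab_frame(n); return f
def px2w(f,u,v,z=None):
    h=f["image"].shape[0]; fl=h/2/np.tan(np.radians(f["fovy"])/2)
    d=z if z is not None else f["range_z"][int(v),int(u)]
    p=np.array([(u-f["cx"])/fl*d,-(v-f["cy"])/fl*d,-d,1])
    return (np.array(f["cam_to_world"])@p)[:3]
E
python3 - <<'E'
from h import *
s=get_state();print({k:s[k] for k in("time_s","tcp_pos","ee_rot","force","gripper_width")})
for n in("scene","side"):
    f=grab_frame(n);pickle.dump(f,open(n+".pkl","wb"));cv2.imwrite(f"pics/{n}0.png",f["image"])
    print(n,f["fovy"],f["cx"],f["cy"],np.round(f["cam_to_world"],3).tolist(),[k for k in f])
E
```

```text
pics
{'time_s': 0.0, 'tcp_pos': array([ 0.22987666, -0.63414469,  0.23962439]), 'ee_rot': array([ 0.69629872, -0.12172706,  0.69660277,  0.12286255]), 'force': array([-0.14264178,  0.21628734, -0.18712781]), 'gripper_width': 0.08776866958901788}
scene 50.991625096254396 315.50930523159565 245.01305108281176 [[0.649, -0.547, 0.529, 1.162], [0.761, 0.46, -0.457, -0.521], [0.007, 0.699, 0.715, 0.945], [0.0, 0.0, 0.0, 1.0]] ['image', 'range_z', 'fovy', 'cx', 'cy', 'cam_to_world']
side 54.66109290186385 318.12512531107086 243.00934606887773 [[-0.836, 0.341, -0.431, 0.278], [-0.549, -0.517, 0.656, 0.468], [0.001, 0.785, 0.619, 0.675], [0.0, 0.0, 0.0, 1.0]] ['image', 'range_z', 'fovy', 'cx', 'cy', 'cam_to_world']
```

View pics/scene0.png

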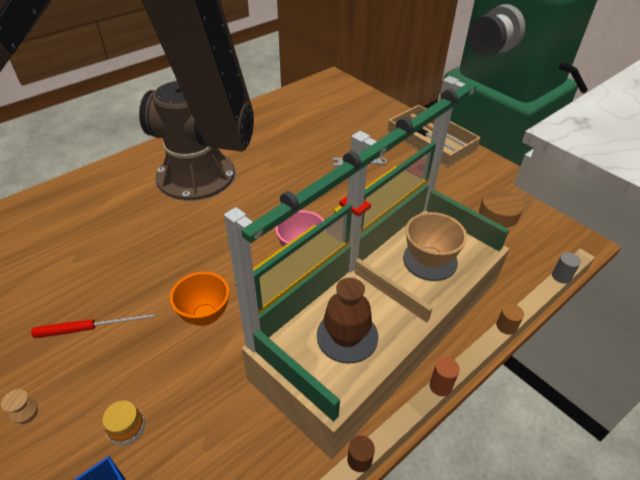

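View pics/side0.png

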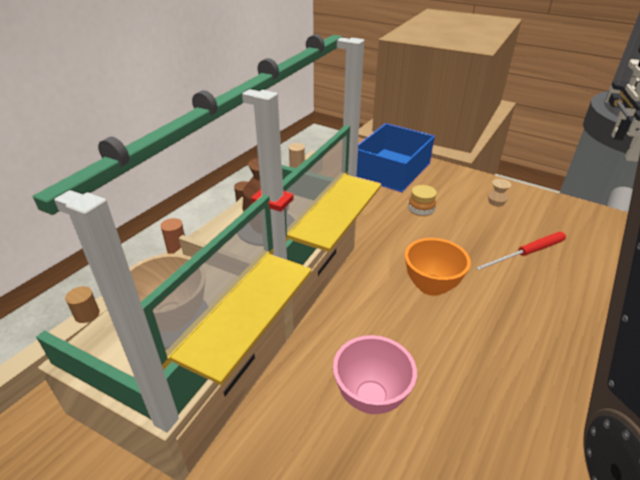

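The bowl is in the left (+y) bay: side view at (170,290), scene view at (435,240). Next I'll measure the ledges (side, yellow at about (240,315) and (335,210)) and the mark (red, about (272,199)).

```bash
cat >> h.py <<'E'
def cloud(f):
    H,W=f["range_z"].shape; fl=H/2/np.tan(np.radians(f["fovy"])/2)
    u,v=np.meshgrid(np.arange(W),np.arange(H)); d=f["range_z"]
    P=np.stack([(u-f["cx"])/fl*d,-(v-f["cy"])/fl*d,-d],-1)
    M=np.array(f["cam_to_world"]); return P@M[:3,:3].T+M[:3,3]
def ray(f,u,v,z):
    H=480; fl=H/2/np.tan(np.radians(f["fovy"])/2); M=np.array(f["cam_to_world"])
    r=M[:3,:3]@np.array([(u-f["cx"])/fl,-(v-f["cy"])/fl,-1]); o=M[:3,3]
    return o+r*(z-o[2])/r[2]
def comps(m,mn=60):
    n,l,s,c=cv2.connectedComponentsWithStats(m.astype(np.uint8)); return [(l==i,s[i]) for i in range(1,n) if s[i][4]>mn]
E
python3 - <<'E'
from h import *
for n in("side","scene"):
    f=pickle.load(open(n+".pkl","rb"));P=cloud(f);hsv=cv2.cvtColor(f["image"],cv2.COLOR_BGR2HSV)
    h,s,v=cv2.split(hsv)
    print(n)
    for nm,m in(("yel",(h>=22)&(h<=32)&(s>180)&(v>120)),("red",((h<4)|(h>176))&(s>200)&(v>90)),("pink",(h>160)&(h<175)&(s>60)),("orange",(h>5)&(h<13)&(s>230)&(v>150))):
        for c,st in comps(m):
            ok=c&(f["range_z"]>0);Q=P[ok]
            print(nm,st,np.round(np.percentile(Q,[1,50,99],axis=0),3).tolist())
            if nm=="yel" and st[4]>1000:
                cn=max(cv2.findContours(c.astype(np.uint8),0,2)[0],key=cv2.contourArea)
                print(" quad",cv2.approxPolyDP(cn,6,True)[:,0].tolist())
                zt=np.median(Q[:,2])
                print([np.round(ray(f,*p,zt),3).tolist() for p in cv2.approxPolyDP(cn,6,True)[:,0]])
                print("rect",cv2.minAreaRect((Q[:,:2]*1000).astype(np.float32)))
E
```

```text
side
yel [287 185  93  64 246] [[0.576, -0.223, 0.216], [0.591, -0.047, 0.218], [0.653, -0.009, 0.22]]
yel [168 260 142 122 568] [[0.547, 0.054, 0.221], [0.566, 0.201, 0.223], [0.64, 0.27, 0.225]]
red [270 195  22  15  98] [[0.624, 0.007, 0.302], [0.627, 0.037, 0.307], [0.642, 0.04, 0.309]]
red [520 234  45  21 189] [[0.271, -0.564, 0.011], [0.304, -0.504, 0.019], [0.342, -0.458, 0.024]]
pink [ 334  336   82   77 4866] [[0.39, -0.011, 0.006], [0.456, 0.027, 0.051], [0.508, 0.11, 0.081]]
scene
yel [375 180  51  39  71] [[0.629, 0.09, 0.219], [0.638, 0.187, 0.222], [0.649, 0.27, 0.225]]
yel [253 226  62  44 135] [[0.412, -0.188, -0.004], [0.587, -0.107, 0.217], [0.596, -0.005, 0.22]]
yel [263 243  83  65 171] [[0.658, -0.227, 0.214], [0.67, -0.134, 0.218], [0.681, -0.011, 0.221]]
red [351 200  19  14 101] [[0.657, 0.002, 0.302], [0.669, 0.018, 0.307], [0.677, 0.039, 0.309]]
red [ 32 320  62  17 570] [[0.279, -0.577, 0.012], [0.313, -0.525, 0.022], [0.347, -0.467, 0.027]]
pink [276 211  47  34 774] [[0.394, -0.018, 0.019], [0.412, 0.063, 0.055], [0.461, 0.104, 0.081]]
```

```bash
python3 - <<'E'
from h import *
f=pickle.load(open("side.pkl","rb"));P=cloud(f);hsv=cv2.cvtColor(f["image"],cv2.COLOR_BGR2HSV)
print(hsv[315,240],hsv[210,335],hsv[199,275],hsv[204,283])
h,s,v=cv2.split(hsv)
m=(h>=19)&(h<=33)&(s>150)&(v>120)&(P[...,2]>.19)&(P[...,2]<.26)&(P[...,0]>.5)
for c,st in comps(m,800):
    Q=P[c&(f["range_z"]>0)]
    top=Q; A=np.c_[top[:,:2],np.ones(len(top))];co=np.linalg.lstsq(A,top[:,2],rcond=None)[0]
    print(st,np.round(np.percentile(Q,[1,50,99],axis=0),3).tolist(),"plane",co)
    zt=np.median(Q[:,2])
    cn=max(cv2.findContours(c.astype(np.uint8),0,2)[0],key=cv2.contourArea)
    for p in cv2.approxPolyDP(cn,5,True)[:,0]: print(p,np.round(ray(f,*p,zt),4))
    r=cv2.minAreaRect((Q[:,:2]*1000).astype(np.float32));print(r,cv2.boxPoints(r).tolist())
for n in("side","scene"):
    f=pickle.load(open(n+".pkl","rb"));P=cloud(f);hsv=cv2.cvtColor(f["image"],cv2.COLOR_BGR2HSV);h,s,v=cv2.split(hsv)
    m=((h<6)|(h>174))&(s>180)&(v>90)&(P[...,2]>.27)
    Q=P[m];print(n,m.sum(),np.round(np.percentile(Q,[0,2,10,25,50,75,90,98,100],axis=0),4).T.tolist())
    m2=m.astype(np.uint8);x,y,w,hh=cv2.boundingRect(m2)
    cv2.imwrite(f"pics/{n}_red.png",cv2.resize(f["image"][y-15:y+hh+15,x-20:x+w+20],None,fx=9,fy=9,interpolation=0))
    print(x,y,w,hh)
E
```

```text
[ 24 180 237] [ 24 179 237] [ 36  10 132] [  1 205 167]
[ 286  173   94   79 3387] [[0.577, -0.227, 0.212], [0.62, -0.1, 0.218], [0.667, -0.009, 0.22]] plane [ 0.00596025 -0.00173868  0.21431619]
[379 184] [ 0.5991 -0.2311  0.2184]
[345 173] [ 0.6742 -0.2315  0.2184]
[286 239] [0.6451 0.003  0.2184]
[329 251] [ 0.5711 -0.0093  0.2184]
((624.1600341796875, -122.73224639892578), (79.2431411743164, 237.0417022705078), 6.132050514221191) [[572.104736328125, -9.12191390991211], [597.425537109375, -244.80735778808594], [676.21533203125, -236.3425750732422], [650.89453125, -0.657135009765625]]
[ 163  250  148  135 7713] [[0.548, 0.051, 0.217], [0.591, 0.18, 0.223], [0.639, 0.269, 0.225]] plane [0.00819851 0.00044741 0.21786885]
[310 269] [0.5691 0.0462 0.223 ]
[271 250] [0.6442 0.0427 0.223 ]
[163 367] [0.616 0.285 0.223]
[173 360] [0.6138 0.2715 0.223 ]
[222 384] [0.5422 0.2643 0.223 ]
((595.4036254882812, 153.6960906982422), (82.44644927978516, 251.78871154785156), 6.661930561065674) [[539.8536376953125, 273.95806884765625], [569.0638427734375, 23.86943817138672], [650.95361328125, 33.434112548828125], [621.743408203125, 283.5227355957031]]
side 257 [[0.2783, 0.6241, 0.6255, 0.6276, 0.6331, 0.6406, 0.6706, 0.6745, 0.676], [-0.0018, 0.0038, 0.0088, 0.0182, 0.0307, 0.0381, 0.0397, 0.0429, 0.4678], [0.3011, 0.3016, 0.304, 0.3065, 0.3078, 0.3084, 0.3089, 0.3094, 0.6754]]
252 191 279 61
scene 185 [[0.626, 0.6281, 0.6324, 0.657, 0.6672, 0.6732, 0.676, 0.6774, 1.1616], [-0.5207, -0.0011, 0.0021, 0.0048, 0.0116, 0.026, 0.0346, 0.0391, 0.0524], [0.2926, 0.3001, 0.3035, 0.3054, 0.3067, 0.3075, 0.3082, 0.309, 0.945]]
340 197 31 19
```

```bash
python3 - <<'E'
import cv2
a=cv2.imread("pics/side_red.png");b=cv2.imread("pics/scene_red.png");print(a.shape,b.shape)
h=min(a.shape[0],b.shape[0]);o=cv2.hconcat([a[:h],b[:h]]);s=min(1,800/o.shape[1]);cv2.imwrite("pics/red.png",cv2.resize(o,None,fx=s,fy=s))
E
```

```text
(819, 2871, 3) (441, 639, 3)
```

View pics/red.png

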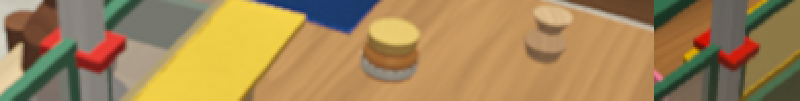

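```bash
cat >> h.py <<'E'
from scipy.spatial.transform import Rotation as R
def Rt(s=None):
    s=s or get_state(); q=s["ee_rot"]; return R.from_quat([q[1],q[2],q[3],q[0]]).as_matrix()
def to_tool(target):  # world target -> shift in tool axes
    s=get_state(); return Rt(s).T@(np.array(target)-s["tcp_pos"])
E
python3 - <<'E'
from h import *
print(np.round(Rt(),3)); print(tips_ahead if not callable(tips_ahead) else tips_ahead())
f=pickle.load(open("side.pkl","rb"));P=cloud(f);hsv=cv2.cvtColor(f["image"],cv2.COLOR_BGR2HSV);h,s,v=cv2.split(hsv)
m=((h<6)|(h>174))&(s>150)&(v>90)&(P[...,2]>.27)&(P[...,0]>.6)&(P[...,2]<.35)
for r in range(188,216): 
    c=np.where(m[r])[0]
    if len(c): print(r,c.min(),c.max(),np.round(P[r,c.min():c.max()+1:3,2],4),v[r,c.min():c.max()+1:3])
E
```

```text
[[-0.001 -0.341  0.94 ]
 [ 0.001  0.94   0.341]
 [-1.     0.001 -0.   ]]
0.014
191 259 285 [0.3082 0.3206 0.3222 0.3225 0.325  0.3251 0.3226 0.3172 0.3068] [221 148 136 140 141 136 134 132 181]
192 258 287 [0.3075 0.3084 0.3195 0.3213 0.3222 0.3238 0.3228 0.3183 0.3145 0.3085] [222 197 136 138 142 138 133 133 167 224]
193 257 290 [0.308  0.3082 0.3179 0.3192 0.3207 0.3238 0.3222 0.3187 0.3134 0.3076
 0.3076 0.2885] [226 228 137 137 141 141 134 134 132 225 232 210]
194 256 292 [0.3076 0.3086 0.3147 0.316  0.318  0.3197 0.321  0.3183 0.3134 0.3084
 0.3081 0.3086 0.3081] [231 235 152 142 138 141 137 134 130 195 234 234 210]
195 255 292 [0.3078 0.3084 0.3088 0.3168 0.3163 0.318  0.3197 0.3175 0.3136 0.3098
 0.307  0.3079 0.308 ] [233 234 209 153 146 141 139 134 131 188 234 234 224]
196 254 292 [0.3069 0.3086 0.3092 0.3177 0.3183 0.318  0.3166 0.3173 0.3138 0.3093
 0.3088 0.3084 0.3089] [234 235 217 156 155 126 140 134 131 193 234 234 219]
197 252 292 [0.3083 0.3084 0.3086 0.3179 0.3182 0.3189 0.3136 0.3163 0.3154 0.3107
 0.3081 0.3092 0.3073 0.3076] [200 234 226 153 157 132 137 139 132 1
[... 731 characters left out ...]
78 0.3163 0.3114 0.3087 0.3081 0.3083 0.3081
 0.3085 0.3078 0.3043] [122 143 157 147  78  73 219 229 223 233 234 169 121]
203 269 288 [0.3075 0.308  0.3083 0.3085 0.3084 0.3084 0.3042] [166 219 231 235 233 166 120]
204 269 287 [0.3068 0.3081 0.3096 0.3085 0.3093 0.3073 0.3027] [127 176 217 232 227 133 123]
205 269 286 [0.3054 0.3059 0.3078 0.308  0.3087 0.3048] [110 134 175 210 204 121]
206 269 285 [0.303  0.3044 0.3059 0.3086 0.3079 0.304 ] [109 126 133 162 163 121]
207 269 284 [0.3008 0.3023 0.3049 0.3055 0.3068 0.3021] [107 127 125 128 128 118]
208 270 283 [0.3003 0.3011 0.3044 0.305  0.3044] [118 128 128 126 123]
209 275 282 [0.3012 0.3022 0.304 ] [129 128 125]
210 278 280 [0.3003] [129]
```

```bash
python3 -m crank '[{"roll":6.5,"dz":0.02},{"roll":6.5,"dz":0.02},{"dy":0.028,"dz":0.027},{"dy":0.028,"dz":0.027},{"dy":0.028,"dz":0.027},{"dy":0.028,"dz":0.027},{"dy":0.028,"dz":0.027},{"dy":0.028,"dz":0.027},{"dy":0.028,"dz":0.027},{"dy":0.028,"dz":0.027},{"dy":0.035},{"dy":0.035}]' 0
python3 -c "
from h import *
print(np.round(Rt(),3),to_tool([.506,.149,.213]))"
```

```text
[[-0.001 -0.341  0.94 ]
 [ 0.001  0.94   0.341]
 [-1.     0.001 -0.   ]] [0.02761005 0.64225063 0.52641117]invalid input at $[0]: expected keys dx, dy, dz, roll
```

```bash
python3 -m crank '[{"dx":0,"dy":0,"dz":0.02,"roll":6.5},{"dx":0,"dy":0,"dz":0.02,"roll":6.5},{"dx":0,"dy":0.028,"dz":0.027,"roll":0},{"dx":0,"dy":0.028,"dz":0.027,"roll":0},{"dx":0,"dy":0.028,"dz":0.027,"roll":0},{"dx":0,"dy":0.028,"dz":0.027,"roll":0},{"dx":0,"dy":0.028,"dz":0.027,"roll":0},{"dx":0,"dy":0.028,"dz":0.027,"roll":0},{"dx":0,"dy":0.028,"dz":0.027,"roll":0},{"dx":0,"dy":0.028,"dz":0.027,"roll":0},{"dx":0,"dy":0.035,"dz":0,"roll":0},{"dx":0,"dy":0.035,"dz":0,"roll":0}]' 0
python3 -c "
from h import *
print(np.round(Rt(),3),to_tool([.506,.149,.213]))"
```

```text
time_s: 1.1
tcp_pos: [0.4479, -0.3033, 0.2395]
ee_rot: [0.705, -0.043, 0.706, 0.043]
force: [0.4, 1.2, -0.2]
gripper_width: 0.013
[[-0.002 -0.121  0.993]
 [ 0.001  0.993  0.121]
 [-1.     0.001 -0.002]] [0.02664125 0.44190146 0.11261813]
```

```bash
python3 -m crank '[{"dx":0.002,"dy":0.037,"dz":0.009,"roll":0},{"dx":0.002,"dy":0.037,"dz":0.009,"roll":0},{"dx":0.002,"dy":0.037,"dz":0.009,"roll":0},{"dx":0.002,"dy":0.037,"dz":0.009,"roll":0},{"dx":0.002,"dy":0.037,"dz":0.009,"roll":0},{"dx":0.002,"dy":0.037,"dz":0.009,"roll":0},{"dx":0.002,"dy":0.037,"dz":0.009,"roll":0},{"dx":0.002,"dy":0.037,"dz":0.009,"roll":0},{"dx":0.002,"dy":0.037,"dz":0.009,"roll":0},{"dx":0.002,"dy":0.037,"dz":0.009,"roll":0},{"dx":0.003,"dy":0.037,"dz":0.01,"roll":0},{"dx":0.003,"dy":0.035,"dz":0.01,"roll":0}]'
python3 - <<'E'
from h import *
print(np.round(Rt(),3),to_tool([.5557,.1553,.213]))
for n in("wrist","side"):
    f=grab_frame(n);cv2.imwrite(f"pics/{n}1.png",f["image"])
E
```

```text
time_s: 2.1
tcp_pos: [0.5028, 0.1489, 0.2145]
ee_rot: [0.706, -0.043, 0.706, 0.043]
force: [1.9, -0.2, -0.2]
gripper_width: 0.0004
[[ 0.    -0.121  0.993]
 [ 0.     0.993  0.121]
 [-1.     0.     0.   ]] [ 1.49730775e-03 -8.55034456e-05  5.33132320e-02]
```

View pics/wrist1.png

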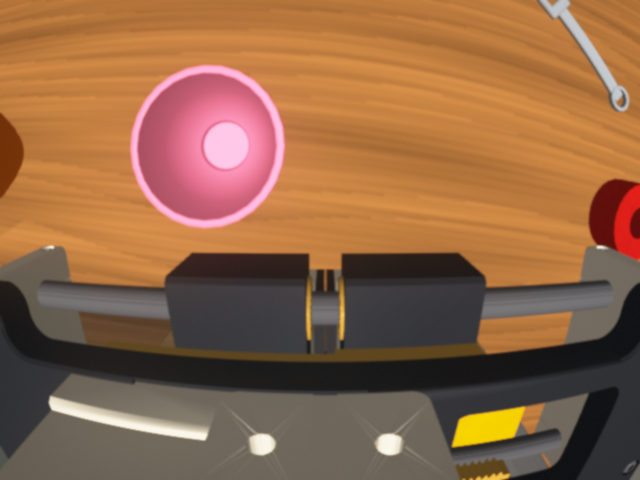

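View pics/side1.png

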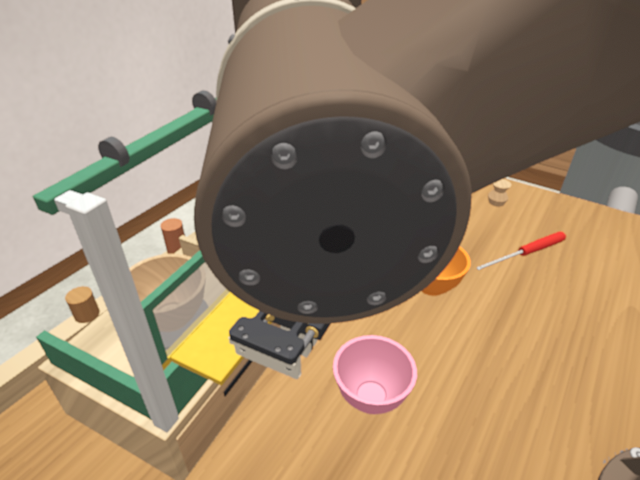

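```bash
python3 - <<'E'
from h import *
f=grab_frame("scene");cv2.imwrite(f"pics/scene1.png",f["image"])
P=cloud(f)
# arm/gripper foremost points in station coordinate vs header
sx=np.array([.9925,.122]); a=P[...,:2]@sx
m=(f["range_z"]>0)&(P[...,2]>.25)&(P[...,1]<.3)&(P[...,1]>-.1)
g=cv2.cvtColor(f["image"],cv2.COLOR_BGR2HSV);gm=(g[...,0]>60)&(g[...,0]<90)&(g[...,1]>100)
led=np.array([.5557,.1553])@sx
for z in np.arange(.25,.8,.05):
    k=m&(P[...,2]>z)&(P[...,2]<z+.05); 
    kk=k&~gm&(a<led+.05)
    if kk.sum()>5: print(round(z,2),"arm front rel ledge",np.percentile(a[kk],98)-led, "green",np.percentile(a[k&gm],[2,98])-led if (k&gm).sum()>5 else None)
E
```

```text
0.25 arm front rel ledge -0.05569812329846535 green None
0.3 arm front rel ledge -0.02614895261089989 green [-0.02004506  0.08816893]
0.35 arm front rel ledge -0.01085166595759779 green None
0.4 arm front rel ledge -0.0064682015821990735 green [0.12461995 0.13443649]
0.45 arm front rel ledge -0.006232037062395945 green [0.1092039  0.13307846]
0.5 arm front rel ledge -0.0023653475794068735 green None
0.55 arm front rel ledge -0.003441137621229662 green None
0.6 arm front rel ledge -0.0034750871191085997 green None
```

View pics/scene1.png

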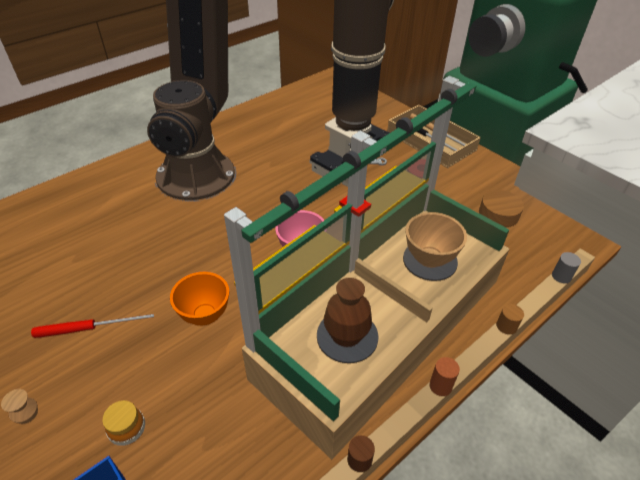

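The arm clears the header and posts (its front is about 50 mm ahead of the tool axis and the header is about 105 mm behind the ledge edge). The tool can only point down, so I'll press the closed fingers against the ledge's front edge and lift by friction.

```bash
python3 -m crank '[{"dx":0.001,"dy":0,"dz":0.018,"roll":0},{"dx":0,"dy":0,"dz":0.016,"roll":0},{"dx":0,"dy":0,"dz":0.003,"roll":0},{"dx":0,"dy":0,"dz":0,"roll":0},{"dx":0,"dy":0,"dz":0,"roll":0}]'
python3 -m crank '[{"dx":0,"dy":0,"dz":0.002,"roll":0},{"dx":0,"dy":0,"dz":0.002,"roll":0},{"dx":0,"dy":0,"dz":0,"roll":0}]'
python3 -m crank '[{"dx":0,"dy":0,"dz":0.002,"roll":0},{"dx":0,"dy":0,"dz":0.002,"roll":0},{"dx":0,"dy":0,"dz":0,"roll":0}]'
```

```text
time_s: 2.67
tcp_pos: [0.5393, 0.1504, 0.2132]
ee_rot: [0.705, -0.042, 0.706, 0.042]
force: [0.1, -1.2, -0.6]
gripper_width: 0.0004
time_s: 2.92
tcp_pos: [0.5438, 0.1516, 0.2138]
ee_rot: [0.706, -0.043, 0.706, 0.043]
force: [0.5, -0.2, -0.9]
gripper_width: 0.0005
time_s: 3.17
tcp_pos: [0.5463, 0.152, 0.2131]
ee_rot: [0.705, -0.043, 0.707, 0.042]
force: [-6.8, 0.8, 2.9]
gripper_width: 0.0005
```

```bash
python3 -m crank '[{"dx":0,"dy":0,"dz":0.002,"roll":0},{"dx":0,"dy":0,"dz":0.001,"roll":0},{"dx":0,"dy":0,"dz":0,"roll":0}]'
python3 -m crank '[{"dx":-0.001,"dy":0,"dz":0,"roll":0},{"dx":-0.001,"dy":0,"dz":0,"roll":0},{"dx":-0.001,"dy":0,"dz":0,"roll":0},{"dx":-0.001,"dy":0,"dz":0,"roll":0},{"dx":0,"dy":0,"dz":0,"roll":0}]'
```

```text
time_s: 3.42
tcp_pos: [0.5464, 0.152, 0.2117]
ee_rot: [0.703, -0.043, 0.709, 0.042]
force: [-15.2, 2.1, 2.0]
gripper_width: 0.0008
time_s: 3.83
tcp_pos: [0.5464, 0.152, 0.2152]
ee_rot: [0.703, -0.043, 0.709, 0.042]
force: [-12.4, 2.6, -1.0]
gripper_width: 0.0
```

```bash
python3 -m crank '[{"dx":-0.001,"dy":0,"dz":0.001,"roll":0},{"dx":-0.001,"dy":0,"dz":0.001,"roll":0},{"dx":-0.002,"dy":0,"dz":0,"roll":0},{"dx":-0.002,"dy":0,"dz":0,"roll":0},{"dx":-0.002,"dy":0,"dz":0,"roll":0},{"dx":-0.002,"dy":0,"dz":0,"roll":0}]'
cat >> h.py <<'E'
def ledges(n="side",png=None):
    f=grab_frame(n);P=cloud(f);h,s,v=cv2.split(cv2.cvtColor(f["image"],cv2.COLOR_BGR2HSV))
    if png: cv2.imwrite(png,f["image"])
    b=(f["range_z"]>0)
    m=b&(h>=19)&(h<=33)&(s>150)&(v>200)&(P[...,2]>.19)&(P[...,2]<.36)&(P[...,0]>.5)
    m=cv2.erode(m.astype(np.uint8),np.ones((5,5)))
    for c,st in comps(m,60):
        Q=P[c]; print("ledge top",st[4],np.round(np.median(Q,0),4),"mid z",round(np.median(Q[:,2])-.005,4))
    r=b&((h<6)|(h>174))&(s>180)&(v>215)&(P[...,2]>.28)&(P[...,2]<.35)
    if r.sum()>5: print("mark top",r.sum(),np.round(np.median(P[r],0),4))
E
python3 -c "
from h import *
ledges('side','pics/side2.png')"
```

```text
time_s: 4.33
tcp_pos: [0.5464, 0.1519, 0.2239]
ee_rot: [0.701, -0.043, 0.711, 0.042]
force: [-19.3, 3.1, -3.7]
gripper_width: 0.0004
ledge top 1552 [ 0.6209 -0.1409  0.2184] mid z 0.2134
ledge top 1486 [0.5864 0.2433 0.2331] mid z 0.2281
```

Friction lifting works: the ledge rose 10 mm and the right ledge hasn't moved. Continuing.

```bash
python3 -m crank '[{"dx":-0.003,"dy":0,"dz":0.001,"roll":0},{"dx":-0.003,"dy":0,"dz":0,"roll":0},{"dx":-0.003,"dy":0,"dz":0,"roll":0},{"dx":-0.003,"dy":0,"dz":0,"roll":0},{"dx":-0.003,"dy":0,"dz":0,"roll":0},{"dx":-0.003,"dy":0,"dz":0,"roll":0},{"dx":-0.003,"dy":0,"dz":0,"roll":0},{"dx":-0.003,"dy":0,"dz":0,"roll":0},{"dx":-0.003,"dy":0,"dz":0,"roll":0},{"dx":-0.003,"dy":0,"dz":0,"roll":0}]'
python3 -c "
from h import *
ledges('side','pics/side3.png')"
```

```text
time_s: 5.22
tcp_pos: [0.5465, 0.1519, 0.2535]
ee_rot: [0.7, -0.043, 0.711, 0.042]
force: [-22.2, 2.9, -3.0]
gripper_width: 0.0006
ledge top 1137 [ 0.622  -0.156   0.2184] mid z 0.2134
ledge top 1540 [0.5876 0.244  0.2626] mid z 0.2576
```

```bash
python3 -m crank '[{"dx":-0.004,"dy":0,"dz":0,"roll":0},{"dx":-0.004,"dy":0,"dz":0,"roll":0},{"dx":-0.004,"dy":0,"dz":0,"roll":0},{"dx":-0.004,"dy":0,"dz":0,"roll":0},{"dx":-0.004,"dy":0,"dz":0,"roll":0},{"dx":-0.004,"dy":0,"dz":0,"roll":0},{"dx":-0.004,"dy":0,"dz":0,"roll":0},{"dx":-0.004,"dy":0,"dz":0,"roll":0},{"dx":-0.004,"dy":0,"dz":0,"roll":0},{"dx":-0.004,"dy":0,"dz":0,"roll":0},{"dx":-0.002,"dy":0,"dz":0,"roll":0},{"dx":0,"dy":0,"dz":0,"roll":0}]'
python3 -c "
from h import *
ledges('side','pics/side4.png')"
```

```text
time_s: 6.27
tcp_pos: [0.5466, 0.152, 0.296]
ee_rot: [0.7, -0.043, 0.711, 0.042]
force: [-26.8, 1.6, 0.9]
gripper_width: 0.0002
ledge top 1367 [ 0.6084 -0.1294  0.2185] mid z 0.2135
ledge top 1613 [0.5831 0.2413 0.3052] mid z 0.3002
```

View pics/side4.png

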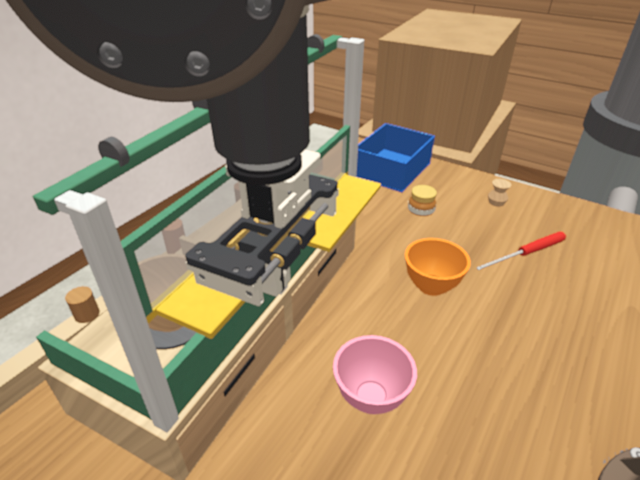

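```bash
python3 -m crank '[{"dx":-0.001,"dy":0,"dz":0,"roll":0},{"dx":-0.001,"dy":0,"dz":0,"roll":0},{"dx":-0.001,"dy":0,"dz":0,"roll":0},{"dx":0,"dy":0,"dz":0,"roll":0},{"dx":0,"dy":0,"dz":0,"roll":0}]'
python3 -c "
from h import *
ledges('side');ledges('scene','pics/scene5.png')"
```

```text
time_s: 6.73
tcp_pos: [0.5465, 0.152, 0.2986]
ee_rot: [0.7, -0.043, 0.712, 0.042]
force: [-23.6, 1.1, -2.0]
gripper_width: 0.0007
ledge top 1414 [ 0.6098 -0.1291  0.2185] mid z 0.2135
ledge top 1814 [0.5838 0.2419 0.3078] mid z 0.3028
```

```bash
python3 -m crank '[{"dx":0,"dy":0,"dz":-0.002,"roll":0},{"dx":0,"dy":0,"dz":0,"roll":0}]'
python3 -c "
from h import *
ledges('side')"
```

```text
time_s: 7.0
tcp_pos: [0.5464, 0.152, 0.2995]
ee_rot: [0.702, -0.043, 0.71, 0.042]
force: [-16.6, 1.2, -3.5]
gripper_width: 0.0005
ledge top 1299 [ 0.6081 -0.1215  0.2185] mid z 0.2135
ledge top 1911 [0.5847 0.2416 0.3087] mid z 0.3037
```

```bash
python3 -m crank '[{"dx":0.0013,"dy":0,"dz":-0.002,"roll":0},{"dx":0.001,"dy":0,"dz":-0.002,"roll":0},{"dx":0.0005,"dy":0,"dz":-0.002,"roll":0},{"dx":0,"dy":0,"dz":-0.004,"roll":0},{"dx":0,"dy":0,"dz":-0.005,"roll":0},{"dx":0,"dy":0,"dz":0,"roll":0}]'
python3 -c "
from h import *
ledges('side')"
```

```text
time_s: 7.55
tcp_pos: [0.5364, 0.1508, 0.3002]
ee_rot: [0.706, -0.043, 0.706, 0.043]
force: [-0.2, -0.5, -0.0]
gripper_width: 0.0003
ledge top 825 [ 0.6034 -0.1405  0.2185] mid z 0.2135
ledge top 1780 [0.5874 0.2411 0.3087] mid z 0.3037
```

Released at 0.3037 against the mark at 0.3033. Next I'll back well away and verify.

```bash
python3 -m crank '[{"dx":0,"dy":0,"dz":-0.02,"roll":0},{"dx":0,"dy":-0.02,"dz":-0.03,"roll":0},{"dx":0,"dy":-0.04,"dz":0,"roll":0},{"dx":0,"dy":-0.04,"dz":0,"roll":0},{"dx":0,"dy":-0.04,"dz":0,"roll":0},{"dx":0,"dy":-0.04,"dz":0,"roll":0},{"dx":0,"dy":-0.04,"dz":0,"roll":0},{"dx":0,"dy":-0.04,"dz":0,"roll":0},{"dx":0,"dy":-0.04,"dz":0,"roll":0},{"dx":0,"dy":-0.04,"dz":0,"roll":0},{"dx":0,"dy":0,"dz":0,"roll":0},{"dx":0,"dy":0,"dz":0,"roll":0}]'
python3 - <<'E'
from h import *
ledges('side','pics/side6.png');ledges('scene','pics/scene6.png')
a=pickle.load(open("scene.pkl","rb"))["image"];b=cv2.imread("pics/scene6.png")
d=cv2.absdiff(a,b).max(2);print("bowl/vase diff",d[225:270,400:470].mean(),d[280:350,320:380].mean())
E
```

```text
time_s: 8.6
tcp_pos: [0.5281, -0.1948, 0.2993]
ee_rot: [0.706, -0.041, 0.706, 0.041]
force: [0.5, 0.1, -0.1]
gripper_width: 0.0005
ledge top 7943 [0.6014 0.1356 0.3083] mid z 0.3033
mark top 98 [0.6333 0.0198 0.3083]
bowl/vase diff 2.0184126984126984 1.7345238095238096
```

View pics/side6.png

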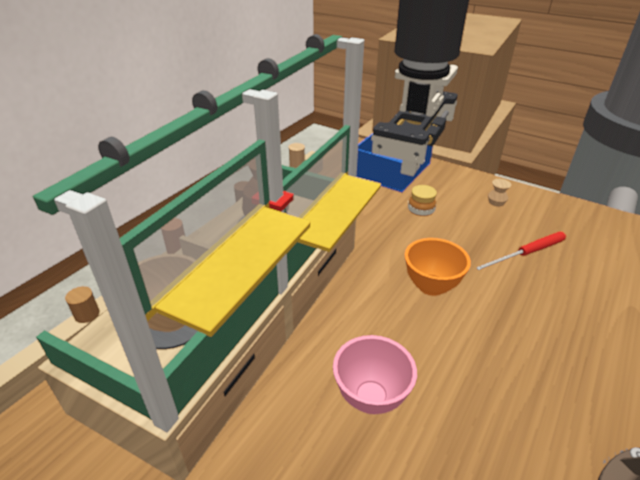

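View pics/scene6.png

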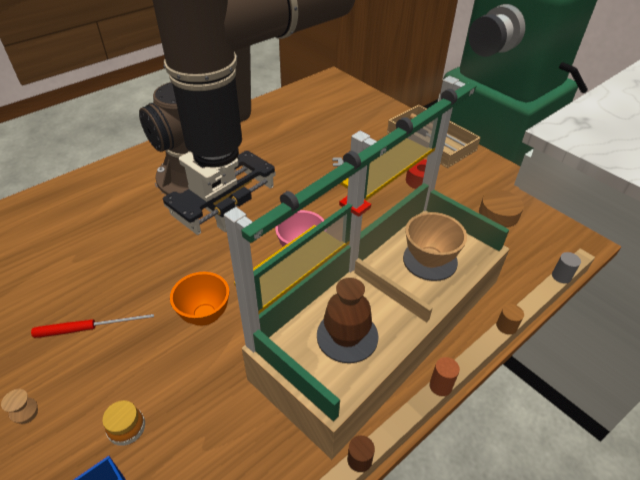

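```bash
python3 - <<'E'
from h import *
f=grab_frame("side");P=cloud(f);h,s,v=cv2.split(cv2.cvtColor(f["image"],cv2.COLOR_BGR2HSV))
m=(h>=19)&(h<=33)&(s>150)&(v>200)&(P[...,0]>.5)
for lo,hi in((.28,.34),(.19,.25)):
    k=cv2.erode((m&(P[...,2]>lo)&(P[...,2]<hi)).astype(np.uint8),np.ones((5,5)))>0
    print(k.sum(),np.median(P[k],0),np.percentile(P[k][:,2],[5,95]))
s=get_state();print(s["time_s"],s["force"],np.abs(s["joint_vel"]).max())
E
```

```text
5881 [0.593324   0.17633236 0.30858031] [0.3074927  0.30965374]
1958 [ 0.61820624 -0.11378564  0.21848744] [0.21718434 0.21972564]
8.75 [0.56716486 0.65824871 0.35290266] 0.018490120681781973
```

```bash
python3 -c "
from station import *
print(job_done())"
```

```text
the job is handed in; nothing more can be done
None
```

I raised the left screen, the one in front of the bowl, until its ledge was level with the red mark, then let go and handed the job in at about 8.8 s. The moves cannot tilt the tool, which only points down, so I pressed the closed fingers against the ledge's front edge and lifted it by friction. The push read at most about 27 N.

My last checks, made from the side camera with the arm clear and the force reading under 1 N:
- **Ledge and mark:** the left ledge's top is at 0.3086 m and the collar's top is at 0.3083 m. Both are 10 mm thick, so they are level to about 0.3 mm.
- **After release:** the ledge rose about 0.9 mm while I eased off the push, which I corrected for. It then stayed where I left it.
- **Other screen:** the right ledge's top is at 0.2185 m, against 0.2184 m at the start.
- **Bowl:** the bowl and the vase look the same in the scene camera before and after.

An earlier reading with both ledges merged into one patch gave 0.3083 m. I took the separated 0.3086 m reading as the correct one. The scene camera found neither the ledge nor the mark in these checks, so the levels rest on the side camera alone.

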